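Find the empty cartridge well by pressing its cover, and push the cover open

TASK

One of the four identical blue covers on the analyser's loading deck has an empty well under it; the other three rest on cartridges and stand firm. With a fingertip press down on the yellow dots, one cover after another, until you find the cover that rocks; then push that dot on down until the cover tips over and stays fully open, and move clear. Leave the other three covers shut, and do not pick up or shift any of the things standing around.

Things in the scene. Friction and masses are not known exactly. Their poses are not given: they have to be found in the camera images.
- deck: the fixed loading deck: a low white box, 242 mm deep (x) by 470 mm wide (y), flat top 85 mm above the table; four identical blue covers lie side by side flush in it. Origin on the table under the covers' hinge line, mid-width; x points away from the robot (within 15 degrees), y left, z up. Front edge at x = -87 mm, rear edge at +155 mm; the ledge from x = +58 mm carries small things
- cover0 (a joint): tilt of the leftmost (+y) cover, rad: 0 shut and flush, 1.15 fully open (its stop); grows as the half nearest the robot goes down and the far half rises
- cover0_dot (a point): centre of the yellow dot (18 mm across) on the top face of the leftmost (+y) cover, the place to press, 85 mm above the table when shut; it moves with the cover. All covers: aluminium plate 100 (deck x) by 80 (deck y) by 6 mm, about 0.3 kg, 94 mm apart; hinge line along deck y, 15 mm below the top face and 34 mm behind (beyond) the dot; near edge 10 mm in front of the dot
- cover1 (a joint): tilt of the second from the left cover, rad: 0 shut and flush, 1.15 fully open (its stop); grows as the half nearest the robot goes down and the far half rises
- cover1_dot (a point): centre of the yellow dot (18 mm across) on the top face of the second from the left cover, the place to press, 85 mm above the table when shut; it moves with the cover. Over an empty well a cover gives under about 1 N at the dot (touch down slowly: hitting its mass at speed feels like a firm stop), falls shut if let go early, and falls open by itself and stays so past 0.5 rad (dot down some 17 mm)
- cover2 (a joint): tilt of the third from the left cover, rad: 0 shut and flush, 1.15 fully open (its stop); grows as the half nearest the robot goes down and the far half rises
- cover2_dot (a point): centre of the yellow dot (18 mm across) on the top face of the third from the left cover, the place to press, 85 mm above the table when shut; it moves with the cover. Over a cartridge a cover gives only about 1 mm at the dot, then stands firm. The far half never gives when pressed
- cover3 (a joint): tilt of the rightmost (-y) cover, rad: 0 shut and flush, 1.15 fully open (its stop); grows as the half nearest the robot goes down and the far half rises
- cover3_dot (a point): centre of the yellow dot (18 mm across) on the top face of the rightmost (-y) cover, the place to press, 85 mm above the table when shut; it moves with the cover. Closed fingertips can follow the dot down into the well (opening 84 mm wide, its floor 73 mm below the top). Fully open, the far edge stands some 42 mm above the deck
- canister: steel canister, 56 mm across, 62 mm tall, on the deck's rear ledge; a bystander. Origin at the centre of its underside
- tipbox: blue and white box, 62 x 92 x 40 mm, on the rear ledge; a bystander. Origin at the centre of its underside
- vial: amber vial with white cap, 32 mm across, 42 mm tall, on the rear ledge; a bystander. Origin at the centre of its underside
- tuberack: steel rack of yellow-capped tubes, 200 x 70 x 96 mm, on the table to the right; a bystander. Origin at the centre of its underside
- bottle: white bottle with blue cap, 64 mm across, 150 mm tall, on the table to the left; a bystander. Origin at the centre of its underside
- marker: black marker pen, 135 x 13 x 12 mm, lying on the table to the left; a bystander. Origin at the centre of its underside

How it is judged:
On the way, in this order (a step that is already met when the one before it is completed fails the run):
1. a cover rocks under a fingertip (tilt over 0.12 rad while the fingers touch the deck or a cover) (value of joint any of cover0, cover1, cover2, cover3 above 0.12 rad and contact force between the fingers and deck above 0.2 N).
2. that cover is fully open (((value of joint cover0 above 1 rad and value of joint each of cover1, cover2, cover3 below 0.1 rad) or (value of joint cover1 above 1 rad and value of joint each of cover0, cover2, cover3 below 0.1 rad) or (value of joint cover2 above 1 rad and value of joint each of cover0, cover1, cover3 below 0.1 rad) or (value of joint cover3 above 1 rad and value of joint each of cover0, cover1, cover2 below 0.1 rad))), for 0.2 s.
At the end, for the whole second after the job is handed in: one cover is open by more than 1.0 rad and at rest, the other three are shut (under 0.1 rad), and every bystander is within 30 mm of where it started (((value of joint cover0 above 1 rad and value of joint each of cover1, cover2, cover3 below 0.1 rad) or (value of joint cover1 above 1 rad and value of joint each of cover0, cover2, cover3 below 0.1 rad) or (value of joint cover2 above 1 rad and value of joint each of cover0, cover1, cover3 below 0.1 rad) or (value of joint cover3 above 1 rad and value of joint each of cover0, cover1, cover2 below 0.1 rad)) and velocity of joint each of cover0, cover1, cover2, cover3 below 0.1 rad/s and distance of each of canister, tipbox, vial, tuberack, bottle, marker from where it was at the start of the episode below 0.03 m); the robot touches nothing.
It fails at once if the canister, box or vial on the deck is picked up, knocked over or shifted by more than 30 mm (distance of any of canister, tipbox, vial from where it was at the start of the episode above 0.03 m or angle between any of canister, tipbox, vial's own z axis and vertical above 0.4 rad).
It fails at once if the tube rack, bottle or marker on the table is picked up, knocked over or shifted by more than 30 mm (distance of any of tuberack, bottle, marker from where it was at the start of the episode above 0.03 m or angle between any of tuberack, bottle, marker's own z axis and vertical above 0.4 rad).
It also fails if it takes over 48 s, if anything falls off the work surface, if the arm or the gripper's body presses on something with over 40 N, if the wrist force passes 120 N, or if a joint passes its speed limit or range.

ROBOT

A 7-joint arm with a two-finger parallel gripper is mounted at the origin on the work surface. World frame = base frame: x ahead of the robot, y to its left, z up, the work surface at z = 0. Lengths are in m, angles in rad, forces in N, time in s.
With the tool pointing down it reaches from about 0.4 to 0.85 m from the base axis. Payload 4.5 kg.
Tool frame: the origin (TCP) lies between the finger pads; the fingertips stand 19 mm ahead of it and the grasp point (between the pads) is the TCP; z points along the fingers, y is the direction in which the jaws open and shut (so a half turn about z gives the same grasp; the last joint's range is limited). The gripper opens to 88 mm and grips with 3 to 60 N. Pads are 18 mm wide; open, the fingers measure 123 mm over their backs; the gripper's body (75 mm by 187 mm) begins 45 mm behind the grasp point.
Start: joints at [-1.233, 0.689, -0.195, 1.565, 0.157, 0.902, -0.215], TCP at [0.187, 0.596, 0.258] pointing down, gripper open.
Joint ranges: [-3.01, 3.01], [-0.46, 2.08], [-1.47, 1.51], [0.13, 2.56], [-1, 4.14], [0.04, 2.09], [-2.66, 2.66]. Speed limits (rad/s): [2.57, 2.57, 3.14, 3.14, 3.14, 3.14, 3.14].

INTERFACE

Orientations are given as a unit quaternion [x, y, z, w].
In Python, from plant import status, snapshot, finish_job, cut_out, tip_of gives the robot as it stands. The module is installed in compiled form; this text tells all that it offers.
- The arm moves only by the tool carry_out, never from a script. Its arguments are lists of equal length, an entry for each row: "linear": the shift along the world's x, y, z in m, a list of three; "roll": the turn about the world's z in rad. A call has 1 to 8 rows; each row is the pose to reach, as a shift and turn from the pose measured when the call began; what a row does not reach only later rows make up. A row lasts 1/12 s, in which the tool goes at most 41.7 mm and 7.16 degrees, less where a joint would pass 70% of its speed; a pose out of reach is approached as far as the arm can. A call with a gripper value outside its range is refused whole. "gripper" is the opening, from 0 (shut) to 1 (fully open), set as the call begins (left out, the last holds). The fingers move at their own pace and stop on an object; "grip_force" is the grip in N (left out, the last holds). Time passes only in rows, so rows that repeat a pose let the fingers close. It gives the time, the measured TCP pose, the force and the opening at its end, in the units of the state.
- status.get_state(): the state, without advancing time (a new reading comes with each control period).
- snapshot(name): name is "side" or "top"; returns a dict with "img" (384x512x3 uint8, red, green, blue), "range_z" (384x512 float32, m along the optical axis (not along the pixel's ray), 0 where there is no reading), "fx", "fy", "cx", "cy" (pixels), "world_from_camera" (4x4, takes a point from camera to world coordinates). Camera axes: x right, y down, z forward; pixel columns grow to the right and rows downward; lengths in m; the calibration is good to about 2 mm. A picture is of the moment at which its call begins.
- finish_job(): hands the job in, once; it reports no verdict.
Trained networks look in a picture, given as the dict that the camera call returned (one of the last four; its "shot" number tells which), for a name from the list of things; names that differ only in an ending like _2 or _b are one class to them, and where a whole thing is asked for, a point or a joint stands for the part that bears it (a point fixed in the world has none). Each returns a list of dicts, best first, with "confidence" (0 to 1); they miss things now and then, are a little off and sometimes report something else, mostly with a low value. They report only what shows in the picture. A call takes as long as a camera call.
- cut_out(picture, query): "region" (384x512 bool, what is visible of it) and "pixel" ([column, row] in pixels, amid what is visible of it).
- tip_of(picture, query): "pixel" ([column, row] in pixels: a listed point, or the origin of a listed thing).
The state is a dict: "clock": time; "q": joint angles; "qd": joint speeds; "joint_torque": joint torques, N m; "tool_pos": TCP position; "eef_rot": TCP orientation; "contact_force": force on the tool from outside, world axes, zero at the start; "moment": the same for the moment, N m; "opening": opening from 0.0 (shut) to 1.0 (fully open).
Only numpy, scipy, OpenCV 4.12 (cv2) and the standard library are available. Lean on these libraries where they do the work, as an engineer would, in place of code of your own. Each camera call takes 0.05 s, during which the arm holds its last target.

## Working session

There is one attempt and no reset: what is moved stays moved. The work goes in short steps, Python scripts to look and compute and a tool call to move; the robot and the scene stay as the last step left them, time stands still between calls to the robot, and variables do not carry over. Pictures are saved under pics/ and viewed, and the job is handed in when it is done.

Besides the shell and the picture viewer there is one more tool, called after "Emit:" by a JSON object that holds its "api" and its "payload". carry_out: Moves the arm, as the interface text tells. Its arguments: {"type":"object","properties":{"linear":{"type":"array"},"roll":{"type":"array"},"gripper":{"type":"number"},"grip_force":{"type":"number"}},"required":["linear","roll"]}

```bash
mkdir -p pics; cat > h.py <<'E'
import numpy as np,cv2
from plant import status,snapshot,finish_job,cut_out,tip_of
def px2w(p,c,r,win=2):
    c=int(round(c));r=int(round(r))
    z=p['range_z'][max(0,r-win):r+win+1,max(0,c-win):c+win+1];z=z[z>0]
    z=np.median(z) if z.size else np.nan
    v=np.array([(c-p['cx'])/p['fx']*z,(r-p['cy'])/p['fy']*z,z,1])
    return (p['world_from_camera']@v)[:3]
def save(p,n): cv2.imwrite('pics/'+n,p['img'][:,:,::-1])
E
python3 - <<'E'
from h import *
s=status.get_state(); print({k:np.round(v,3).tolist() for k,v in s.items()})
for n in ['top','side']:
    p=snapshot(n); save(p,n+'0.png'); print(n,np.round(p['world_from_camera'],3).tolist(),p['fx'])
    for i in range(4):
        for d in tip_of(p,f'cover{i}_dot')[:4]:
            print(i,np.round(d['pixel'],1),round(d['confidence'],2),np.round(px2w(p,*d['pixel']),4))
    for b in ['canister','tipbox','vial','tuberack','bottle','marker']:
        for d in cut_out(p,b)[:1]: print(b,np.round(d['pixel'],1),round(d['confidence'],2),np.round(px2w(p,*d['pixel']),3))
E
```

```text
{'clock': 0.0, 'q': [-1.233, 0.69, -0.195, 1.566, 0.157, 0.902, -0.215], 'qd': [0.0, 0.001, 0.002, 0.002, -0.001, 0.001, 0.002], 'joint_torque': [0.0, -52.755, -1.267, -15.343, -0.053, 0.007, 0.0], 'tool_pos': [0.187, 0.596, 0.257], 'eef_rot': [0.151, 0.988, -0.001, -0.0], 'contact_force': [1.264, 0.484, 0.555], 'moment': [0.041, 0.006, -0.024], 'opening': 0.997}
top [[0.006, -0.981, 0.195, 0.3], [-1.0, -0.008, -0.007, 0.014], [0.009, -0.195, -0.981, 1.172], [0.0, 0.0, 0.0, 1.0]] 360.93483660807965
0 [216.1 194.1] 0.85 [0.5129 0.138  0.0859]
0 [308.4 178.6] 0.64 [ 0.5624 -0.1451  0.0859]
1 [249.4 191.8] 0.6 [0.5196 0.0369 0.0873]
2 [277.7 184.2] 0.91 [ 0.5457 -0.0521  0.0865]
3 [310.3 179.1] 0.59 [ 0.5624 -0.1513  0.0863]
canister [200.2 145.9] 0.74 [0.646 0.183 0.146]
tipbox [306.5 132.9] 0.77 [ 0.697 -0.136  0.126]
tuberack [413.5 205.6] 0.86 [ 0.485 -0.481  0.056]
bottle [107.3 179.2] 0.83 [0.55  0.462 0.115]
marker [ 94.9 251.3] 0.81 [0.341 0.525 0.008]
side [[-0.702, -0.345, 0.623, -0.545], [-0.711, 0.371, -0.597, 1.027], [-0.025, -0.862, -0.506, 0.96], [0.0, 0.0, 0.0, 1.0]] 453.1991066896172
0 [236.  203.5] 0.65 [0.505  0.1041 0.0868]
1 [245.1 195. ] 0.76 [0.5259 0.0386 0.0876]
3 [274.4 177.2] 0.6 [ 0.5427 -0.1387  0.0869]
canister [190.8 193.5] 0.57 [0.637 0.204 0.119]
tipbox [246.9 156.1] 0.67 [ 0.7   -0.143  0.127]
vial [251.9 179.8] 0.6 [ 0.59  -0.062  0.087]
tuberack [332.  161.4] 0.73 [ 0.504 -0.474  0.047]
bottle [142.1 236.4] 0.87 [0.545 0.472 0.118]
marker [169.6 301.6] 0.76 [0.339 0.527 0.013]
```

```bash
python3 - <<'E'
from h import *
a=cv2.imread('pics/top0.png');cv2.imwrite('pics/top0z.png',cv2.resize(a[100:260,160:380],None,fx=3.5,fy=3.5,interpolation=cv2.INTER_CUBIC))
E
```

```text
(no output)
```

View pics/top0.png

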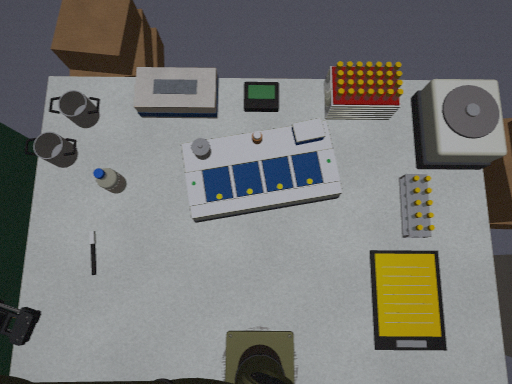

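View pics/side0.png

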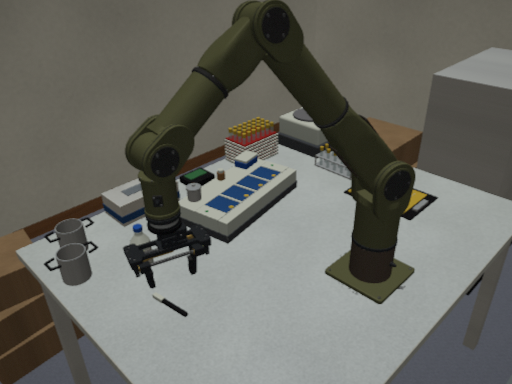

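View pics/top0z.png

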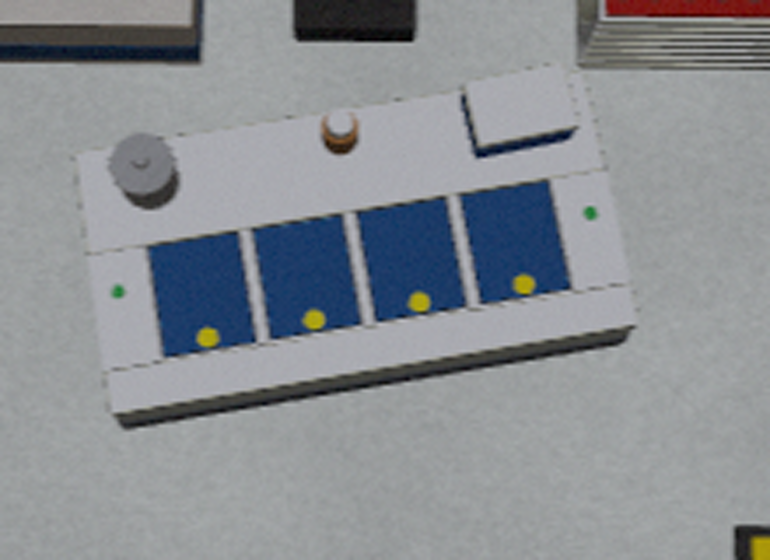

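The top view shows four blue covers with yellow dots at about (219,196), (250,191), (280,186) and (310,181). The canister is at (201,147), the vial at (257,137) and the box at (308,132), all on the ledge behind. The network's pixels are a few px off the dots, so I'll segment the dots by colour.

```bash
python3 - <<'E'
from h import *
p=snapshot('top')
m=cv2.inRange(cv2.cvtColor(p['img'],cv2.COLOR_RGB2HSV),(22,130,110),(36,255,255))
n,l,st,c=cv2.connectedComponentsWithStats(m)
P=[]
for i in range(1,n):
    if 190<c[i][0]<330 and 170<c[i][1]<210 and st[i,4]>5:
        W=p['world_from_camera'];d=W[:3,:3]@np.array([(c[i][0]-p['cx'])/p['fx'],(c[i][1]-p['cy'])/p['fy'],1]);o=W[:3,3]
        w=o+d*(0.085-o[2])/d[2]; P.append(w); print(c[i],st[i,4],np.round(w,4),np.round(px2w(p,*c[i]),4))
P=np.array(sorted(P,key=lambda a:-a[1]));f=np.polyfit(np.arange(4)-1.5,P[:,:2],1);print(f,np.linalg.norm(f[0]),np.degrees(np.arctan2(f[0][0],-f[0][1])))
print(np.round(np.outer(np.arange(4)-1.5,f[0])+f[1],4))
s=status.get_state();from scipy.spatial.transform import Rotation as R
print(R.from_quat(s['eef_rot']).as_matrix().round(3))
E
```

```text
[309.2173913  180.91304348] 23 [ 0.5566 -0.1489  0.085 ] [ 0.556  -0.1481  0.0861]
[279.27272727 186.04545455] 22 [ 0.5396 -0.0561  0.085 ] [ 0.5394 -0.0552  0.0864]
[249.31818182 190.95454545] 22 [0.5234 0.0361 0.085 ] [0.5228 0.037  0.0868]
[219. 196.] 21 [0.5069 0.1287 0.085 ] [0.5066 0.1285 0.0867]
[[ 0.01652386 -0.09249184]
 [ 0.53159037 -0.01006475]] 0.09395625498031439 10.12915129105229
[[ 0.5068  0.1287]
 [ 0.5233  0.0362]
 [ 0.5399 -0.0563]
 [ 0.5564 -0.1488]]
[[-0.954  0.299  0.   ]
 [ 0.299  0.954  0.   ]
 [-0.     0.    -1.   ]]
```

Emit:
{"api": "carry_out", "payload": {"linear": [[0.01,-0.015,0],[0.03,-0.045,0],[0.052,-0.075,0],[0.074,-0.107,0],[0.096,-0.139,0],[0.118,-0.171,0],[0.14,-0.203,0],[0.162,-0.235,0]], "roll": [0.06,0.12,0.18,0.24,0.3,0.36,0.42,0.48], "gripper": 0}}

```text
clock: 1.82
tool_pos: [0.3498, 0.3599, 0.258]
eef_rot: [-0.09, 0.996, 0.0, 0.0]
contact_force: [0.0, -0.6, 0.5]
opening: 0.418
```

Emit:
{"api": "carry_out", "payload": {"linear": [[0.02,-0.03,0],[0.042,-0.062,0],[0.064,-0.094,0],[0.086,-0.126,-0.01],[0.108,-0.158,-0.025],[0.13,-0.19,-0.04],[0.148,-0.215,-0.055],[0.16,-0.231,-0.07]], "roll": [0,0,0,0,0,0,0,0]}}

```text
clock: 2.48
tool_pos: [0.512, 0.1246, 0.1873]
eef_rot: [-0.087, 0.996, -0.001, 0.001]
contact_force: [0.4, 0.6, 0.3]
opening: 0.002
```

Emit:
{"api": "carry_out", "payload": {"linear": [[0,0,-0.02],[0,0,-0.04],[0,0,-0.055],[0,0,-0.066],[0,0,-0.07],[0,0,-0.07]], "roll": [0,0,0,0,0,0]}}

```text
clock: 2.98
tool_pos: [0.5116, 0.1245, 0.1165]
eef_rot: [-0.087, 0.996, -0.001, 0.0]
contact_force: [-0.5, 0.5, -0.2]
opening: 0.005
```

Emit:
{"api": "carry_out", "payload": {"linear": [[-0.001,0.004,-0.002],[-0.002,0.004,-0.004],[-0.002,0.004,-0.006],[-0.002,0.004,-0.008],[-0.002,0.004,-0.009],[-0.002,0.004,-0.01],[-0.002,0.004,-0.011],[-0.002,0.004,-0.012]], "roll": [0,0,0,0,0,0,0,0]}}

```text
clock: 3.65
tool_pos: [0.5097, 0.1285, 0.1045]
eef_rot: [-0.087, 0.996, -0.001, 0.0]
contact_force: [0.0, -0.4, 0.3]
opening: 0.003
```

```bash
python3 - <<'E'
from h import *
s=status.get_state(); print(s['tool_pos'],s['contact_force'])
for n in ['top','side']:
    p=snapshot(n); a=p['img'][:,:,::-1]
    x,y=(170,120) if n=='top' else (150,130)
    cv2.imwrite(f'pics/{n}1.png',cv2.resize(a[y:y+120,x:x+160],None,fx=4,fy=4,interpolation=cv2.INTER_CUBIC))
E
```

```text
[0.50970296 0.12848672 0.10451817] [ 0.01946734 -0.3879653   0.29135775]
```

View pics/side1.png

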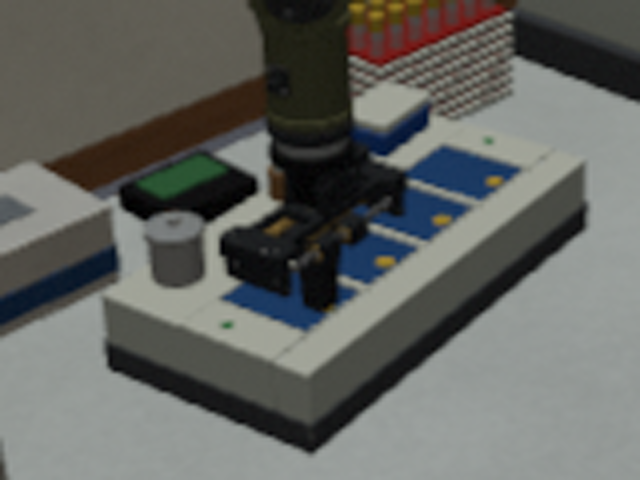

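View pics/top1.png

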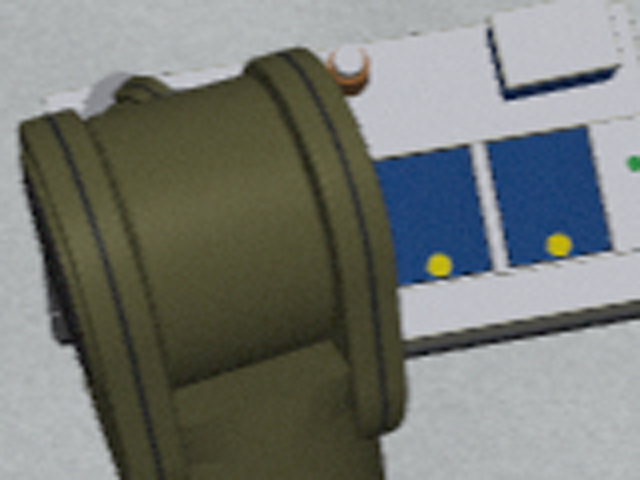

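In the side view the closed fingertips are at the leftmost cover's dot, at crop pixel (325,305). The arm hides it in the top view. Next I press slowly.

Emit:
{"api": "carry_out", "payload": {"linear": [[0,0,-0.0007],[0,0,-0.0014],[0,0,-0.0021],[0,0,-0.0028],[0,0,-0.0035],[0,0,-0.0042],[0,0,-0.005],[0,0,-0.005]], "roll": [0,0,0,0,0,0,0,0]}}

```text
clock: 4.42
tool_pos: [0.5098, 0.1285, 0.0993]
eef_rot: [-0.087, 0.996, -0.001, 0.0]
contact_force: [-1.1, -0.4, 1.0]
opening: 0.005
```

Emit:
{"api": "carry_out", "payload": {"linear": [[0,0,-0.0008],[0,0,-0.0016],[0,0,-0.0024],[0,0,-0.003],[0,0,-0.003]], "roll": [0,0,0,0,0]}}

```text
clock: 4.83
tool_pos: [0.5097, 0.1284, 0.0961]
eef_rot: [-0.087, 0.996, -0.001, 0.0]
contact_force: [-0.9, 0.2, 0.4]
opening: 0.001
```

```bash
python3 - <<'E'
from h import *
s=status.get_state(); print(s['tool_pos'],s['contact_force'])
for n in ['side']:
    p=snapshot(n); a=p['img'][:,:,::-1]
    x,y=(190,150)
    cv2.imwrite(f'pics/{n}2.png',cv2.resize(a[y:y+80,x:x+100],None,fx=7,fy=7,interpolation=cv2.INTER_CUBIC))
E
```

```text
[0.50971221 0.12844313 0.09610839] [-0.89857706  0.24506375  0.35477781]
```

View pics/side2.png

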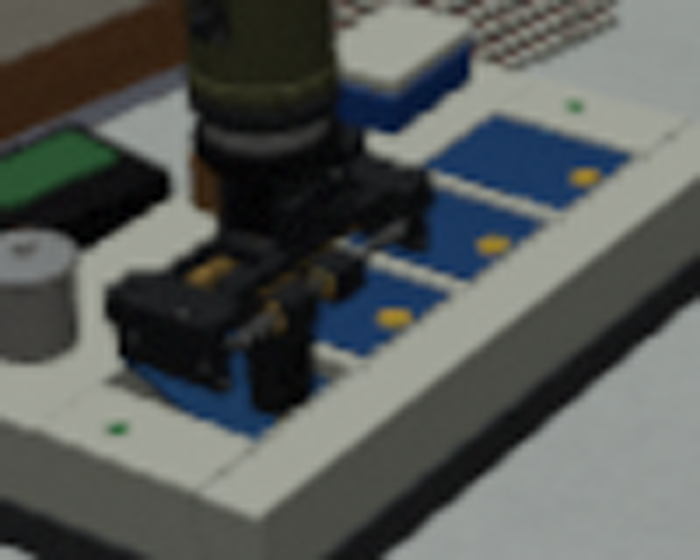

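The picture shows the leftmost cover rocking: its far edge has risen, with a shadow at (130,380), and the tip is 8 mm below the deck top at under 1 N. I push on.

Emit:
{"api": "carry_out", "payload": {"linear": [[0,0,-0.001],[0,0,-0.002],[0,0,-0.0035],[0,0,-0.005],[0,0,-0.0065],[0,0,-0.008],[0,0,-0.009],[0,0,-0.009]], "roll": [0,0,0,0,0,0,0,0]}}

```text
clock: 5.55
tool_pos: [0.5104, 0.1287, 0.087]
eef_rot: [-0.087, 0.996, -0.001, 0.001]
contact_force: [0.1, -0.7, -0.2]
opening: 0.004
```

```bash
python3 - <<'E'
from h import *
s=status.get_state(); print(s['tool_pos'],s['contact_force'])
for n in ['side']:
    p=snapshot(n); a=p['img'][:,:,::-1]
    x,y=(190,150)
    cv2.imwrite(f'pics/{n}3.png',cv2.resize(a[y:y+80,x:x+100],None,fx=7,fy=7,interpolation=cv2.INTER_CUBIC))
E
```

```text
[0.51044513 0.12870539 0.08703654] [ 0.10246804 -0.71293282 -0.2025241 ]
```

View pics/side3.png

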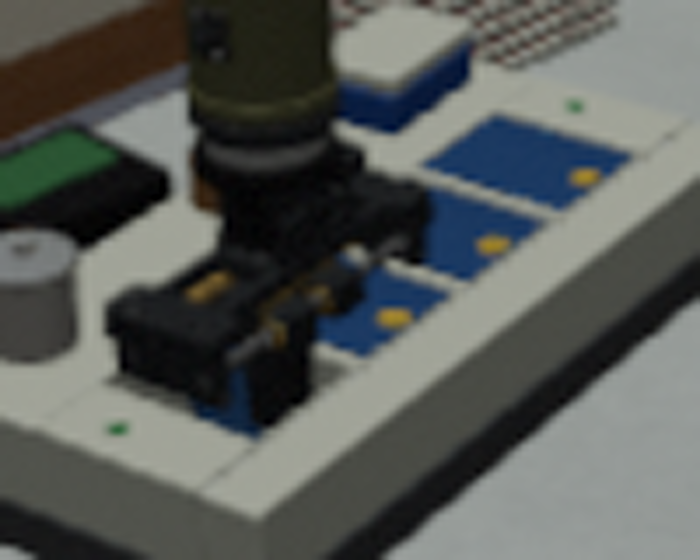

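Emit:
{"api": "carry_out", "payload": {"linear": [[0,0,0],[0,0,0],[0,0,0.005],[0,0,0.015],[0,0,0.03],[0,0,0.05],[0,0,0.08],[0,0,0.12]], "roll": [0,0,0,0,0,0,0,0]}}

```text
clock: 6.27
tool_pos: [0.5089, 0.1281, 0.2077]
eef_rot: [-0.087, 0.996, -0.001, -0.001]
contact_force: [1.0, -0.2, 0.6]
opening: 0.01
```

```bash
python3 - <<'E'
from h import *
s=status.get_state(); print(s['tool_pos'],s['contact_force'])
for n in ['side']:
    p=snapshot(n); a=p['img'][:,:,::-1]
    x,y=(190,150)
    cv2.imwrite(f'pics/{n}4.png',cv2.resize(a[y:y+80,x:x+100],None,fx=7,fy=7,interpolation=cv2.INTER_CUBIC))
E
```

```text
[0.50893782 0.12812106 0.20766407] [ 0.98728137 -0.2269526   0.56112858]
```

View pics/side4.png

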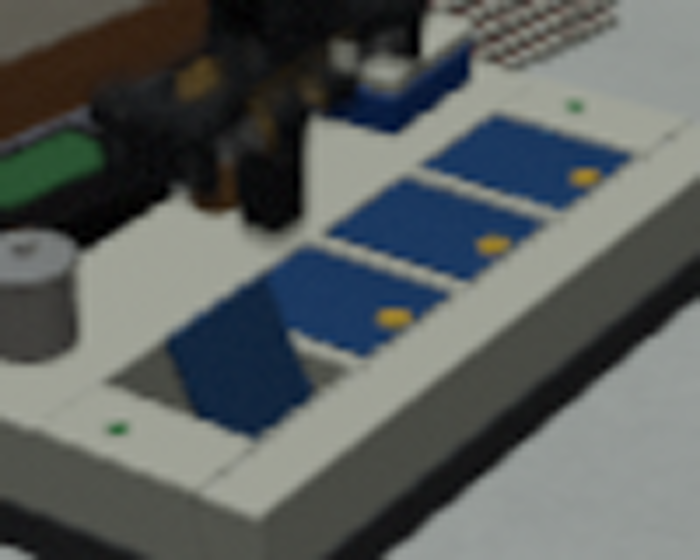

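The cover stands open around (240,360) in the crop and the other three are flush. I'll move further clear and check the open height by depth.

Emit:
{"api": "carry_out", "payload": {"linear": [[-0.005,0.01,0.02],[-0.015,0.03,0.04],[-0.03,0.06,0.05],[-0.05,0.09,0.05],[-0.07,0.12,0.05],[-0.09,0.145,0.05],[-0.1,0.16,0.05],[-0.1,0.16,0.05]], "roll": [0,0,0,0,0,0,0,0]}}

```text
clock: 6.98
tool_pos: [0.4098, 0.2946, 0.2667]
eef_rot: [-0.091, 0.996, 0.002, 0.006]
contact_force: [-0.9, 0.7, 0.3]
opening: 0.008
```

```bash
python3 - <<'E'
from h import *
for n in ['top','side']:
    p=snapshot(n); save(p,n+'5.png')
    h,w=p['range_z'].shape;cc,rr=np.meshgrid(np.arange(w),np.arange(h));z=p['range_z']
    X=np.stack([(cc-p['cx'])/p['fx']*z,(rr-p['cy'])/p['fy']*z,z,np.ones_like(z)],-1)@p['world_from_camera'].T
    ex=np.array([.984,.176]);ey=np.array([-.176,.984])
    d0=np.array([.5068,.1287])+.034*ex
    q=X[...,:2]-d0; u=q@ex; v=q@ey
    for i in range(4):
        m=(abs(v+.094*i)<.033)&(u>-.05)&(u<.056)&(z>0)&(X[...,2]<.16)
        g=X[...,2][m]
        k=(g>.09) if i==0 else (g>0)
        if k.sum()>5: print(n,i,m.sum(),'z',g.min().round(3),g.max().round(3),'tilt',-0+np.arctan(np.polyfit(u[m][k],g[k],1)[0]).round(3))
    for b in ['canister','tipbox','vial','tuberack','bottle','marker']:
        for d in cut_out(p,b)[:1]: print(b,np.round(d['pixel'],1),round(d['confidence'],2),np.round(px2w(p,*d['pixel']),3))
E
```

```text
top 0 580 z 0.006 0.132 tilt 0.993
top 1 709 z 0.056 0.094 tilt 0.005
top 2 706 z 0.055 0.093 tilt 0.01
top 3 706 z 0.013 0.093 tilt -0.002
canister [199.7 149. ] 0.79 [0.638 0.183 0.141]
tipbox [306.7 130.7] 0.63 [ 0.703 -0.139  0.127]
vial [258.9 137.3] 0.4 [0.683 0.008 0.126]
bottle [112.1 177.3] 0.82 [0.559 0.451 0.107]
side 0 282 z 0.041 0.132 tilt 1.043
side 1 217 z 0.082 0.092 tilt -0.005
side 2 219 z 0.082 0.093 tilt -0.004
side 3 198 z 0.082 0.094 tilt -0.002
canister [191.  193.5] 0.6 [0.636 0.205 0.12 ]
tipbox [246.3 158.3] 0.59 [ 0.692 -0.128  0.126]
tuberack [338.1 159.5] 0.92 [ 0.48  -0.484  0.057]
bottle [141.9 247.4] 0.86 [0.532 0.485 0.089]
marker [168.  303.5] 0.78 [0.34  0.534 0.009]
```

View pics/side5.png

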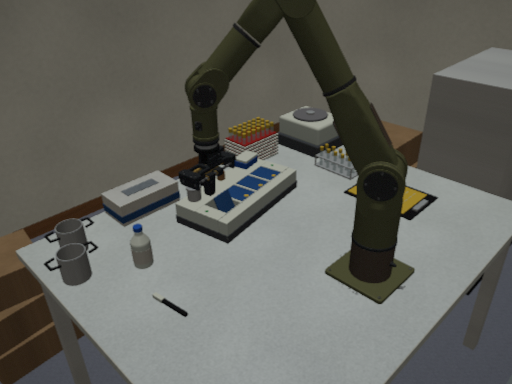

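View pics/top5.png

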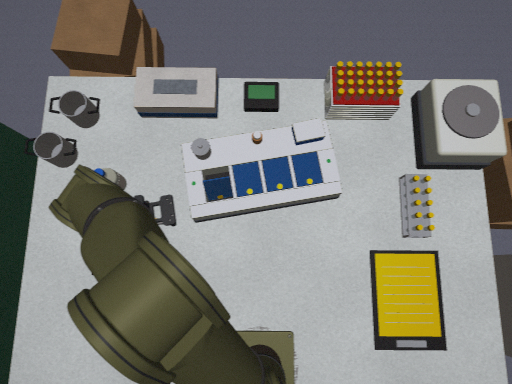

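```bash
python3 - <<'E'
from h import *
p=snapshot('side')
h,w=p['range_z'].shape;cc,rr=np.meshgrid(np.arange(w),np.arange(h));z=p['range_z']
X=np.stack([(cc-p['cx'])/p['fx']*z,(rr-p['cy'])/p['fy']*z,z,np.ones_like(z)],-1)@p['world_from_camera'].T
ex=np.array([.984,.176]);ey=np.array([-.176,.984])
q=X[...,:2]-np.array([.5068,.1287])-.034*ex;u=q@ex;v=q@ey
hsv=cv2.cvtColor(p['img'],cv2.COLOR_RGB2HSV)
m=((abs(v)<.045)&(u>-.05)&(u<.06)&(hsv[...,0]>95)&(hsv[...,0]<125)&(hsv[...,1]>120)).astype(np.uint8)
m=cv2.erode(m,np.ones((3,3)))>0
a=np.c_[u[m],v[m],X[...,2][m]];c=a-np.median(a,0)
for _ in range(5):
    n=np.linalg.svd(c-c.mean(0))[2][2]; d=abs((c-c.mean(0))@n); c=c[d<=max(2*np.median(d),.001)]
print(m.sum(),len(c),n,'tilt',np.arccos(abs(n[2])))
s=status.get_state();print(s['clock'],s['contact_force'])
E
```

```text
198 91 [-0.91498212 -0.01695514  0.403138  ] tilt 1.1558530687481423
7.7333 [-0.36579657  0.39792403  0.26441254]
```

The plane fit gives a tilt of 1.156 rad, which is fully open. The arm is clear of everything, so I hand in.

```bash
python3 -c "
from plant import finish_job
print(finish_job())"
```

```text
the job is handed in; nothing more can be done
None
```

The leftmost cover (cover0) was the one over the empty well; it now stands fully open, and the job is handed in. It was the first cover I pressed: it gave at about 1 N or less. I pushed its dot side down 17 mm until it tipped over by itself, then lifted straight up and moved the arm clear. It took about 7.7 s of the 48 s.

**Covers:** a plane fit to the side camera's depth put cover0's tilt at 1.156 rad, against its stop at 1.15. The other three measured within 0.01 rad of shut. Two rougher line fits had put cover0 at 0.99 rad (top camera) and 1.04 rad (side camera). I put these lower values down to mixed pixels at the plate's edges.

**Bystanders:** the canister, box, vial, tube rack, bottle and marker all look where they began in the pictures, and I saw no sign of contact with any of them. Network positions before and after differ by up to about 30 mm in a single view (bottle and tube rack, side view). The arm partly hid the bottle and fully hid the marker in the last top view, and the networks did not report the tube rack there. Those differences look like scatter in where the networks place the pixel, but I did not measure them more closely.

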